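# Finish the cabinet door: fold the swing handle home and snap the cover cap onto its stud

## Robot

A 7-joint arm with a two-finger parallel gripper is mounted at the origin on the work surface. World frame = base frame: x ahead of the robot, y to its left, z up, the work surface at z = 0. Lengths are in m, angles in degrees, forces in N, time in s.
With the tool pointing down it reaches from about 0.4 to 0.85 m from the base axis. Payload 6.9 kg.
Tool frame: the origin (TCP) lies at the very end of the fingers, on their centre line; the grasp point (between the pads) lies 19 mm behind it; z points along the fingers, y is the line along which they close (so a half turn about z gives the same grasp; the last joint's range is limited). The gripper opens to 85 mm and grips with 20 to 120 N. Pads are 22 mm wide; open, the fingers measure 114 mm over their backs; the gripper's body (76 mm by 85 mm) begins 54 mm behind the grasp point. The pads swing forward as they close: fully open they stand 13 mm farther back than shut.
Start: joints at [-60.189, 29.078, -13.613, 85.955, 7.202, 65.827, -8.869], TCP at [0.252, 0.572, 0.231] pointing down, gripper open.
Joint ranges: [-176.47, 176.47], [-13.61, 117.27], [-81.72, 77.17], [0.22, 143.17], [-87.28, 267.28], [10, 112.55], [-165.47, 165.47]. Speed limits (degrees/s): [136.94, 136.94, 180, 180, 180, 180, 180].

## Interface

Orientations are given as a 3x3 rotation matrix whose columns are the frame's x, y, z axes.
In Python, from rig import bot gives the robot as it stands. Calls block until the motion is done:
- bot.reach(position, orientation): joint-space move of the TCP to a pose.
- bot.move_linear(position, rotation=None, vel=0.15, contact_N=None): straight line of the TCP; rotation=None keeps the orientation; vel is the mean speed in m/s. With contact_N (N) it stops when the force on the tool has changed by that much, and returns True; else False.
- bot.goto_joints(angles): joint-space move.
- bot.move_gripper(opening): finger opening in m; the grip force is fixed at half the most; returns when the fingers have stopped.
- bot.sleep(seconds).
- bot.solve_ik(position, orientation): joint angles nearest the present ones, or None.
- bot.get_obs(): the state.
- bot.capture(name): name is "side" or "top"; returns the picture (420x560x3 uint8, red, green, blue); there is no depth.
- bot.get_calibration(name): a dict with "fx", "fy", "cx", "cy" (pixels), "position" and "orientation" of the camera in the world. Camera axes: x right, y up, looking along -z (the intrinsics and any distortion apply to the point x, -y, -z); pixel columns grow to the right and rows downward; lengths in m; the calibration is good to about 2 mm. A picture is of the moment at which its call begins. get_calibration takes no time and is no camera call.
A pose or a line that the arm cannot do raises bot.MotionError and nothing moves.
- bot.finish_job(): hands the job in; it is judged then, once.
The state is a dict: "clock": time; "joint_pos": joint angles; "dq": joint speeds; "joint_torque": joint torques, N m; "tcp_pos": TCP position; "eef_rot": TCP orientation; "ft_force": force on the tool from outside, world axes, zero at the start; "wrist_torque": the same for the moment, N m; "gripper_width": finger opening in m; "grip_force": force on a finger pad.
Only numpy, scipy, OpenCV 4.12 (cv2) and the standard library are available. Lean on these libraries where they do the work, as an engineer would, in place of code of your own. Each camera call takes 0.05 s, during which the arm holds its last target. There are 200 camera calls.

## Task

The cabinet door lying on the bench is nearly finished. First press its raised swing handle down into its dish until the catch snaps and holds it by itself; then take the large round cover cap, set it on the white stud of the round rosette in line with the handle, press it down past the click until it sits fully home on the rosette, and do not let up: finish still pressing firmly down on the seated cap, about as hard as it took to snap it on, with the handle still latched. Leave the other parts lying about where they are.

Things in the scene. Friction and masses are not known exactly. Their poses are not given: they have to be found in the camera images.
- door: Red sheet-steel cabinet door leaf lying face up on two wooden battens, fixed to the bench: 250 (its x) x 360 (its y) mm, face 35 mm above the bench. Origin at the centre of its underside, on the bench; axes: x across the door (from the handle side to the hinge side), y along the swing handle (from the stud towards the handle's hinge), z up. A loose key and a loose label frame lie on the other half of its face (door x above +25 mm).
- handle (a joint): Angle of the dark zinc swing handle in rad: 0 = folded fully home in its dish, 0.5 = standing open at its stop. A light spring (about 0.3 N m) holds it open; in the last few hundredths of a radian the sprung catch gives a snap (peak about 15 N pressed down on the handle 95 mm from its hinge), after which it stays home by itself at 0 to 0.02.
- handle_hinge (a point): Point on the hinge axis of the swing handle, 47 mm above the bench, at door x = -50, y = +90 mm. The hinge axis lies along the door's x. The handle is a bar 26 mm wide and 14 mm thick which reaches from its hinge 122 mm towards the door's -y; its upper face runs 12 mm above the line from the hinge axis. When home that upper face is 59 mm above the bench, 8 mm above the dish's side walls and 2 mm above the lock case (42 mm wide), which ends 165 mm from the hinge.
- handle_pad (a point): Point on the upper face of the swing handle by its thumb ribs, 95 mm from the hinge along the handle: a place to press on. It moves with the handle.
- stud_seat (a point): Centre of the upper face of the round steel rosette (44 mm across, 12 mm high) on the door, at door x = -50, y = -130 mm, 47 mm above the bench: the seat of the cap. From it stands the snap stud: a white pin 19 mm across and 20 mm high, coned above 13.5 mm to a 6 mm tip, with four sprung steel beads in its sides 7.7 mm above the seat, 26 mm across the beads. Axes as the door's.
- rosette: The round steel rosette itself, 44 mm across and 12 mm high; origin at the centre of its underside on the door's face.
- cap: The large round black plastic cover cap, mouth down: 44 mm across, 27 mm high (upright side to 23 mm, then a bevel to a flat top 34 mm across), 30 g. Origin at the centre of its mouth, z up. Its mouth has an inner snap lip: set on the stud it stops about 10 mm above the seat, takes 8 to 12 N to push over the beads, then the force drops and its rim comes to rest on the rosette, and it stays on.
- plug: A small black plug, 28 mm across and 14 mm high; not needed. Origin at the centre of its underside.
- spacer: A flat steel ring, 42 mm across, 6 mm high, with a 17 mm hole; not needed. Origin at the centre of its underside.
- pull: A small aluminium drawer knob, 32 mm across, 28 mm high; not needed. Origin at the centre of its foot.
- key: A steel key, 52 mm long, 5 mm thick, lying on the door; not needed.
- label_frame: An aluminium label frame, 30 x 70 mm, 5 mm high, lying on the door; not needed.
- screwdriver: A screwdriver lying to the left of the door; not needed.
- grease: A jar of grease, 60 mm across and 60 mm high, to the right of the door; not needed.
Things that resemble listed ones, but are neither listed nor needed, are in the scene too. Leave any brown look-alike of the cap alone.

How it is judged:
By the outcome, as a careful person would: the job done as asked, in the order asked, and still so for the second after the job is handed in, while the arm keeps its last pose, push and grip.
It also fails if it takes over 72 s, if anything falls off the work surface, if the arm or the gripper's body presses on something with over 40 N, if the wrist force passes 120 N, or if a joint passes its speed limit or range.

## Working session

There is one attempt and no reset: what is moved stays moved. The work goes in short steps, each a Python script; the robot and the scene stay as the last script left them, time stands still between calls to the robot, and variables do not carry over. Pictures are saved under pics/ and viewed, at most 10 in all, crops included, and the job is handed in when it is done.

```bash
ls; mkdir -p pics; python3 - <<'E'
from rig import bot
import cv2
for n in("top","side"):
    im=bot.capture(n); cv2.imwrite(f"pics/{n}0.png",im[:,:,::-1]); print(n,bot.get_calibration(n))
o=bot.get_obs(); print(o)
E
```

```text
pics
top {'fx': 439.62928474046885, 'fy': 439.62928474046885, 'cx': 272.266077394235, 'cy': 213.10529081401438, 'position': array([0.41432445, 0.052692  , 1.24398947]), 'orientation': array([[-0.02678467,  0.9940498 , -0.10558208],
       [-0.99949113, -0.02846111, -0.01440316],
       [-0.01732244,  0.10514257,  0.99430628]])}
side {'fx': 436.00043729895424, 'fy': 436.00043729895424, 'cx': 280.9667152326943, 'cy': 211.57785541584138, 'position': array([ 0.17448746, -0.56847093,  0.85949274]), 'orientation': array([[ 0.88349719,  0.34530373, -0.31654075],
       [-0.46838986,  0.66072812, -0.58655716],
       [ 0.006607  ,  0.66648608,  0.7454882 ]])}
{'clock': 0.1, 'joint_pos': array([-60.19027625,  29.12008039, -13.60753003,  86.00287918,
         7.20125159,  65.82653417,  -8.8703377 ]), 'dq': array([ 0.00721056, -0.06685763, -0.0127883 , -0.22433295,  0.03362681,
       -0.07765841, -0.0325455 ]), 'joint_torque': array([-4.56330759e-03, -6.21840906e+01, -2.19392806e+00, -2.50201678e+01,
        1.27535852e-02,  7.91597937e-03, -4.11239000e-06]), 'tcp_pos': array([0.25176638, 0.57155877, 0.23052294]), 'eef_rot': array([[-9.15189123e-01,  4.03024190e-01, -6.09530406e-04],
       [ 4.03024649e-01,  9.15187949e-01, -1.46599294e-03],
       [-3.29957363e-05, -1.58731657e-03, -9.99998740e-01]]), 'ft_force': array([-0.13779163, -0.65955825,  0.27498861]), 'wrist_torque': array([ 0.01391401,  0.02473095, -0.02787849]), 'grip_force': 0.0, 'gripper_width': 0.08524791531665536}
```

View pics/top0.png

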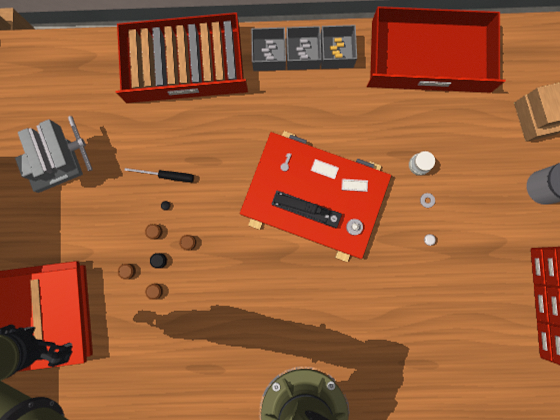

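View pics/side0.png

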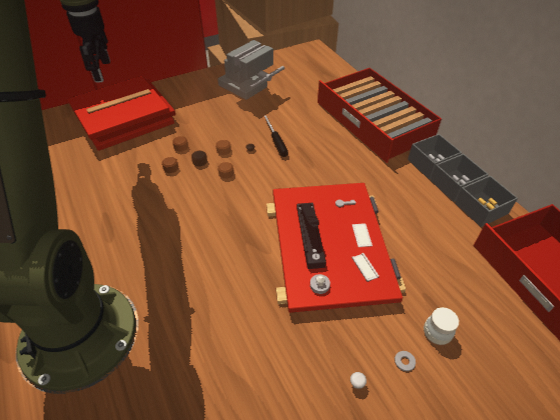

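The top view shows the door with corners at about (271,133), (392,174), (363,258) and (241,214), and the rosette at (355,227). The black cap is at (158,261) with four brown look-alikes around it. The side view shows the cap at (199,158) and the rosette at (320,284). Next I'll measure these.

```bash
cat > h.py <<'E'
import numpy as np, cv2
from rig import bot
def ray(n,px):
    c=bot.get_calibration(n); d=np.array([(px[0]-c["cx"])/c["fx"],-(px[1]-c["cy"])/c["fy"],-1.])
    return np.array(c["position"]),c["orientation"]@d
def on_plane(n,px,z):
    p,d=ray(n,px); return p+d*(z-p[2])/d[2]
def two(pa,pb):
    A=[];b=[]
    for n,px in(("top",pa),("side",pb)):
        p,d=ray(n,px); d=d/np.linalg.norm(d); P=np.eye(3)-np.outer(d,d); A.append(P); b.append(P@p)
    A=np.vstack(A);b=np.hstack(b); x=np.linalg.lstsq(A,b,rcond=None)[0]; return x,np.linalg.norm(A@x-b)
def blobs(mask,near,r):
    n,_,s,c=cv2.connectedComponentsWithStats(mask.astype(np.uint8))
    return [(c[i].round(1),s[i]) for i in range(1,n) if np.hypot(*(c[i]-near))<r and s[i][4]>8]
def quad(im,near):
    hsv=cv2.cvtColor(im,cv2.COLOR_RGB2HSV); m=((hsv[...,1]>210)&(hsv[...,2]>120)&((hsv[...,0]<5)|(hsv[...,0]>175))).astype(np.uint8)
    cs=[c for c in cv2.findContours(m,0,2)[0] if cv2.contourArea(c)>3000 and cv2.pointPolygonTest(cv2.convexHull(c),near,False)>0]
    h=cv2.convexHull(max(cs,key=cv2.contourArea))
    return cv2.approxPolyDP(h,6,True)[:,0].astype(float),h
E
python3 - <<'E'
from h import *
T=bot.capture("top");S=bot.capture("side")
for n,im,nr,cp,st in(("top",T,(320.,195.),(158,261),(355,227)),("side",S,(340.,240.),(199,158),(320,284))):
    q,h=quad(im,nr); print(n,q.tolist()); print([on_plane(n,p,.035).round(4).tolist() for p in q])
    mx=im.max(2).astype(int); 
    print("dark",blobs(mx<60,cp,15))
    print("white",blobs((im.min(2)>190),st,15))
    big=cv2.resize(im[st[1]-50:st[1]+30,st[0]-90:st[0]+30],None,fx=5,fy=5,interpolation=cv2.INTER_CUBIC)
    b2=cv2.resize(im[cp[1]-40:cp[1]+40,cp[0]-40:cp[0]+40],None,fx=5,fy=5,interpolation=cv2.INTER_CUBIC)
    cv2.imwrite(f"pics/c_{n}.png",np.hstack([big[:, -400:],b2])[:,:,::-1])
a=cv2.imread("pics/c_top.png");b=cv2.imread("pics/c_side.png");cv2.imwrite("pics/c.png",cv2.resize(np.vstack([a,b]),(600,600)))
E
```

```text
top [[271.0, 133.0], [390.0, 175.0], [362.0, 257.0], [240.0, 213.0]]
[[0.7699, 0.0677, 0.035], [0.6398, -0.2597, 0.035], [0.4154, -0.1712, 0.035], [0.5456, 0.1595, 0.035]]
dark [(array([158.1, 260.3]), array([150, 253,  17,  15, 201], dtype=int32))]
white [(array([354.2, 226.2]), array([353, 224,   4,   5,  16], dtype=int32))]
side [[363.0, 183.0], [401.0, 298.0], [289.0, 308.0], [274.0, 190.0]]
[[0.7693, 0.0691, 0.035], [0.637, -0.261, 0.035], [0.4113, -0.1697, 0.035], [0.5442, 0.1567, 0.035]]
dark [(array([199.6, 162.5]), array([196, 160,   9,   6,  39], dtype=int32))]
white [(array([319.3, 276.7]), array([317, 276,   6,   3,  11], dtype=int32))]
```

View pics/c.png

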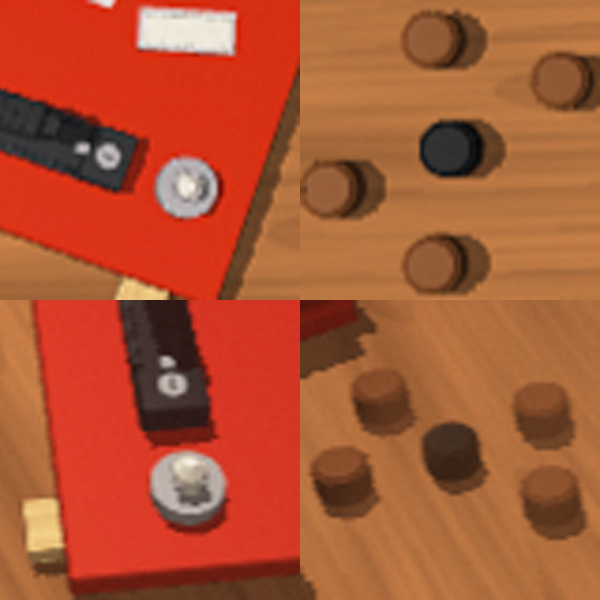

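The crops show the rosette's upper face centred at about (354.9,226.9) in the top view and (320.1,283.1) in the side view. The black cap stands alone in the middle of the four brown ones, at about (158,260) in top and (199.5,158.5) in side. I'll fit the poses, then press the handle.

```bash
python3 - <<'E'
from h import *
T=bot.capture("top");S=bot.capture("side")
loc=np.array([[.125,.18],[.125,-.18],[-.125,-.18],[-.125,.18]])
W=[]
for n,im,nr in(("top",T,(320.,195.)),("side",S,(340.,240.))):
    q,_=quad(im,nr); w=np.array([on_plane(n,p,.035)[:2] for p in q]); 
    w=w[np.argsort([-(a@[1,.25]) for a in w])] if 0 else w
    W.append(w)
w=(W[0]+W[1])/2; c=w.mean(0)
H=loc.T@(w-c); U,_,Vt=np.linalg.svd(H); R=Vt.T@U.T
print("c",c,"yaw",np.degrees(np.arctan2(R[1,0],R[0,0])),"res",(c+loc@R.T-w).round(4).tolist())
np.savez("door.npz",c=c,R=R)
print("stud by door",c+R@[-.05,-.13],"top",on_plane("top",(354.9,226.9),.047),"side",on_plane("side",(320.1,283.1),.047))
for n,im,cp in(("top",T,(158,261)),("side",S,(199,158))):
    x0,y0=cp[0]-14,cp[1]-14; pt=im[y0:y0+28,x0:x0+28].astype(int); m=(pt[...,0]-pt[...,2]<25)&(pt.max(2)<85)
    b=blobs(m,(14,14),8); print(n,[(k+[x0,y0],s) for k,s in b]); 
    k=max(b,key=lambda t:t[1][4])[0]+[x0,y0]
    print(on_plane(n,k,.0135)); globals()[n]=k
print(two(top,side), two((354.9,226.9),(320.1,283.1)))
print("neighbours",[on_plane("top",p,.014)[:2].round(3).tolist() for p in((154,231),(188,242),(127,271),(154,291))])
E
```

```text
Traceback (most recent call last):
ValueError: operands could not be broadcast together with shapes (4,2) (5,2)
```

```bash
python3 - <<'E'
s=open('h.py').read()
s=s.replace("    return cv2.approxPolyDP(h,6,True)[:,0].astype(float),h","    q=cv2.approxPolyN(h,4)[0].astype(float)\n    return q,h")
open('h.py','w').write(s)
E
cat > meas.py <<'E'
from h import *
T=bot.capture("top");S=bot.capture("side")
loc=np.array([[.125,.18],[.125,-.18],[-.125,-.18],[-.125,.18]])
W=[]
for n,im,nr in(("top",T,(320.,195.)),("side",S,(340.,240.))):
    q,_=quad(im,nr); w=np.array([on_plane(n,p,.035)[:2] for p in q]); m=w-w.mean(0)
    w=w[np.argsort(-np.arctan2(m[:,1],m[:,0]))]; w=np.roll(w,-np.argmax(w[:,0]),0); W.append(w); print(n,w.round(4).tolist())
w=(W[0]+W[1])/2; c=w.mean(0)
H=loc.T@(w-c); U,_,Vt=np.linalg.svd(H); R=Vt.T@U.T
print("c",c,"yaw",np.degrees(np.arctan2(R[1,0],R[0,0])),"res",(c+loc@R.T-w).round(4).tolist())
np.savez("door.npz",c=c,R=R)
print("stud by door",c+R@[-.05,-.13],"top",on_plane("top",(354.9,226.9),.047),"side",on_plane("side",(320.1,283.1),.047))
for n,im,cp in(("top",T,(158,261)),("side",S,(199,158))):
    x0,y0=cp[0]-14,cp[1]-14; pt=im[y0:y0+28,x0:x0+28].astype(int); m=(pt[...,0]-pt[...,2]<25)&(pt.max(2)<85)
    b=blobs(m,(14,14),8); print(n,[(k+[x0,y0],s) for k,s in b]); 
    k=max(b,key=lambda t:t[1][4])[0]+[x0,y0]
    print(on_plane(n,k,.0135)); globals()[n]=k
print(two(top,side), two((354.9,226.9),(320.1,283.1)))
print("neighbours",[on_plane("top",p,.014)[:2].round(3).tolist() for p in((154,231),(188,242),(127,271),(154,291))])
E
python3 meas.py
```

```text
top [[0.7758, 0.0704], [0.6425, -0.2626], [0.41, -0.1683], [0.5456, 0.1595]]
side [[0.7739, 0.071], [0.639, -0.262], [0.4557, -0.1903], [0.5042, 0.1775]]
c [ 0.59332717 -0.0505824 ] yaw -19.400492764785394 res [[-0.0038, 0.007], [0.0107, 0.0004], [-0.0172, 0.0004], [0.0103, -0.0078]]
stud by door [ 0.50298418 -0.15659251] top [ 0.49727166 -0.15369573  0.047     ] side [ 0.49711091 -0.15364839  0.047     ]
top [(array([158.1, 260.3]), array([  6,   6,  17,  15, 200], dtype=int32))]
[0.42148462 0.39318134 0.0135    ]
side []Traceback (most recent call last):
  File "meas.py", line 16, in <module>
    k=max(b,key=lambda t:t[1][4])[0]+[x0,y0]
      ~~~^^^^^^^^^^^^^^^^^^^^^^^^
ValueError: max() iterable argument is empty
```

```bash
cat >> h.py <<'E'
yaw=np.radians(-21.8)
DX=np.array([np.cos(yaw),np.sin(yaw),0]); DY=np.array([-DX[1],DX[0],0])
STUD=np.array([.4972,-.1537,0])
def D(x,y,z): # relative to stud in door axes, world z
    return STUD+DX*x+DY*y+np.array([0,0,z])
def tool(yv):
    y=np.array([yv[0],yv[1],0]);y=y/np.linalg.norm(y);z=np.array([0,0,-1.]);return np.column_stack([np.cross(y,z),y,z])
def st(): 
    o=bot.get_obs(); print(round(o["clock"],2),"tcp",o["tcp_pos"].round(4),"F",o["ft_force"].round(1),"w",round(o["gripper_width"],4),"g",round(o["grip_force"],1)); return o
E
python3 - <<'E'
from h import *
print("cap side",on_plane("side",(199.5,158.5),.0135),two((158.1,260.3),(199.5,158.5)))
nb=np.array([on_plane("top",p,.014)[:2] for p in((154,231),(188,242),(127,271),(154,291))]); d=nb-[.4205,.3935]
print(d.round(3),np.degrees(np.arctan2(d[:,1],d[:,0])).round(0))
for v in(DX,-DX): print(bot.solve_ik(D(0,.14,.16),tool(v)))
for a in range(0,360,30):
    q=bot.solve_ik(np.array([.4205,.3935,.1]),tool((np.cos(np.radians(a)),np.sin(np.radians(a))))); print(a,None if q is None else q.round(0))
E
```

```text
cap side [0.42043026 0.39055068 0.0135    ] (array([0.42142257, 0.3940799 , 0.01035623]), np.float64(0.00012019529426817334))
[[ 0.083  0.011]
 [ 0.05  -0.085]
 [-0.026  0.087]
 [-0.083  0.011]] [  8. -60. 107. 173.]
[-13.23517933  27.41571089  19.75198027 103.60281255 -11.55826402
  50.95191305 -10.0142698 ]
[ 16.44676168  27.53475889 -24.70353014 103.21292262  14.13353274
  52.29893598 143.70122583]
0 [-47.  32.   3. 103.  -2.  44. -43.]
30 [-43.  32.  -4. 103.   3.  44. -18.]
60 [-39.  32. -10. 103.   8.  45.   7.]
90 [-35.  33. -17. 103.  13.  46.  32.]
120 [-30.  34. -24. 103.  18.  47.  57.]
150 [-26.  35. -31. 103.  23.  49.  82.]
180 [-21.  37. -40. 103.  29.  51. 106.]
210 [-17.  39. -47. 103.  35.  54. 131.]
240 [-13.  42. -55. 103.  41.  58. 155.]
270 [ -62.   35.   26.  104.  -20.   46. -116.]
300 [-57.  33.  18. 104. -14.  45. -92.]
330 [-52.  33.  11. 104.  -8.  44. -68.]
```

```bash
python3 - <<'E'
from h import *
R=tool(DX)
bot.reach(D(0,.144,.16),R); bot.move_gripper(0.0); st()
bot.move_linear(D(0,.1435,.115),vel=.12); st()
print(bot.move_linear(D(0,.125,.066),vel=.05,contact_N=25)); st()
print(bot.move_linear(D(0,.125,.052),vel=.02,contact_N=25)); st()
bot.sleep(.3); st()
cv2.imwrite("pics/p1.png",cv2.resize(bot.capture("side")[180:320,240:420],None,fx=4,fy=4)[:,:,::-1])
E
```

```text
3.54 tcp [ 0.5507 -0.02    0.16  ] F [-0.6 -0.2  1.5] w -0.0001 g 0.0
4.07 tcp [ 0.5506 -0.0206  0.1152] F [ 0.6 -0.1  0. ] w -0.0003 g 0.0
False
5.27 tcp [ 0.5437 -0.0372  0.066 ] F [1.9 1.6 3.1] w -0.0001 g 1.4
True
5.76 tcp [ 0.5434 -0.0381  0.059 ] F [-2.2  0.6 10.9] w -0.0001 g 5.7
6.06 tcp [ 0.5434 -0.0382  0.059 ] F [-2.6  1.1 12.8] w 0.0003 g 6.2
```

View pics/p1.png

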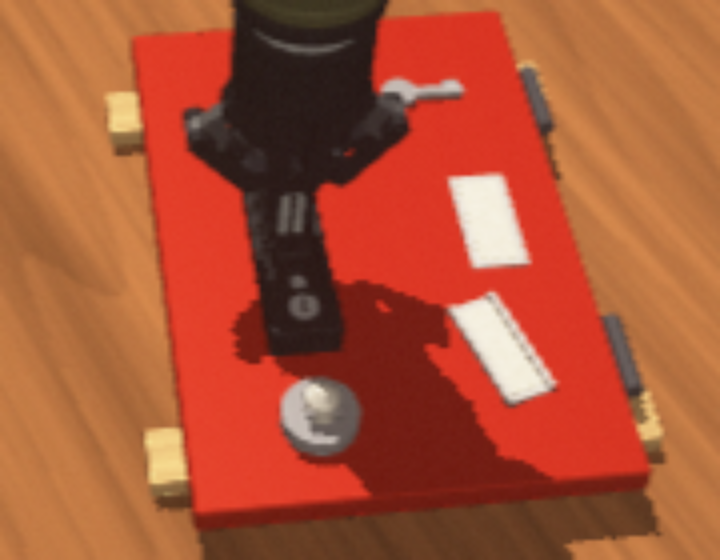

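The fingers are on the handle at z = 0.059, which is its home height. I'll press a little further to be sure, then retreat and check.

```bash
python3 - <<'E'
from h import *
print(bot.move_linear(D(0,.125,.055),vel=.02,contact_N=22)); st()
bot.move_linear(D(0,.125,.066),vel=.03); bot.sleep(.2); st()
bot.move_linear(D(0,.125,.16),vel=.2)
bot.reach(np.array([.4205,.3930,.16]),tool((np.cos(np.radians(57)),np.sin(np.radians(57))))); bot.move_gripper(.062); st()
S=bot.capture("side");T=bot.capture("top")
a=cv2.resize(S[190:300,270:380],(400,400),interpolation=cv2.INTER_CUBIC);b=cv2.resize(T[175:255,260:370],(400,291),interpolation=cv2.INTER_CUBIC);b=np.vstack([b,np.zeros((109,400,3),np.uint8)])
cv2.imwrite("pics/p2.png",np.hstack([a,b])[:,:,::-1])
E
```

```text
True
6.32 tcp [ 0.5434 -0.0382  0.059 ] F [-3.1  0.9 12.9] w -0.0 g 6.6
6.93 tcp [ 0.5435 -0.0376  0.0657] F [-0.7  0.7  0.4] w -0.0004 g 0.0
9.8 tcp [0.4205 0.393  0.16  ] F [ 0.7 -0.5  0.2] w 0.0622 g 0.0
```

View pics/p2.png

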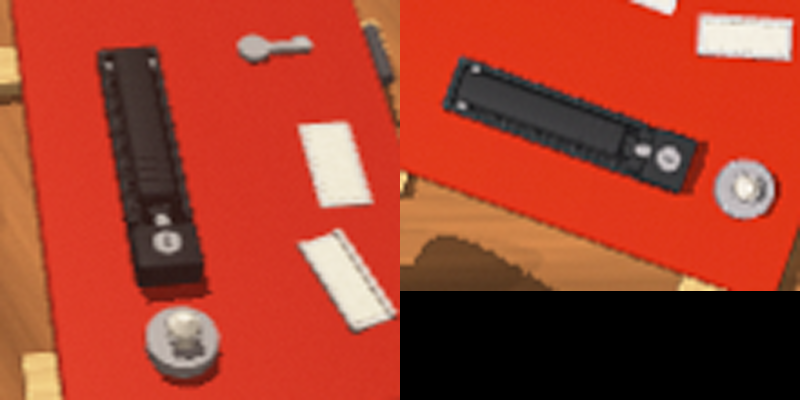

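The handle lies flat in its dish in both views, and the force was gone once I'd backed off to z = 0.066, so it is latched. Next I'll grasp the cap.

```bash
python3 - <<'E'
from h import *
p=np.array([.4211,.3928,0])
bot.move_linear(p+[0,0,.05],vel=.15)
print(bot.move_linear(p+[0,0,.005],vel=.06,contact_N=8)); st()
bot.move_gripper(0.03); st()
bot.move_linear(p+[0,0,.10],vel=.1); o=st()
S=bot.capture("side");T=bot.capture("top")
c=bot.get_calibration("side"); v=c["orientation"].T@(o["tcp_pos"]-c["position"]); u=(int(c["cx"]+c["fx"]*v[0]/-v[2]),int(c["cy"]-c["fy"]*v[1]/-v[2])); print(u)
a=S[max(u[1]-60,0):u[1]+40,max(u[0]-50,0):u[0]+50]
cv2.imwrite("pics/p3.png",cv2.resize(a,None,fx=5,fy=5,interpolation=cv2.INTER_CUBIC)[:,:,::-1])
E
```

```text
False
11.68 tcp [0.4212 0.3929 0.0051] F [ 0.5 -0.1 -0.3] w 0.0627 g 0.0
12.0 tcp [0.4214 0.3931 0.006 ] F [-0.7 -0.8  5.2] w 0.0415 g 60.5
13.1 tcp [0.4208 0.3925 0.0994] F [ 0.3 -0.2 -0.7] w 0.0419 g 60.6
(195, 134)
```

View pics/p3.png

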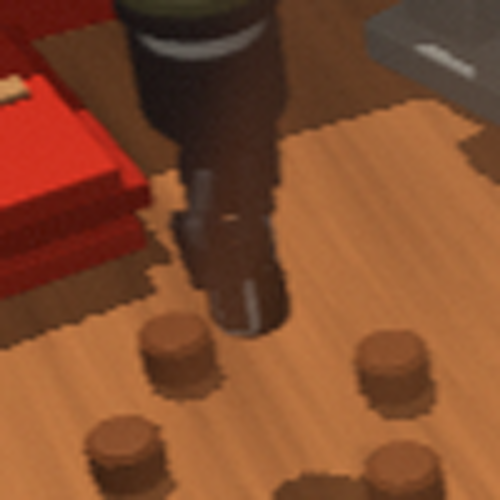

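The cap is held and lifted (width 42 mm, pads at 60 N), and the four brown ones are where they were. I'll carry it to the stud.

```bash
python3 - <<'E'
from h import *
bot.move_linear([.421,.393,.18],vel=.2)
bot.reach(D(0,0,.14),tool(DX)); st()
bot.move_linear(D(0,0,.085),vel=.12); bot.sleep(.3); st()
S=bot.capture("side");T=bot.capture("top")
a=cv2.resize(S[225:325,270:370],(500,500),interpolation=cv2.INTER_CUBIC)
cv2.imwrite("pics/p4.png",a[:,:,::-1])
E
```

```text
15.74 tcp [ 0.4978 -0.1522  0.1399] F [ 0.4 -0.3 -0.6] w 0.042 g 60.7
16.65 tcp [ 0.4975 -0.1538  0.0856] F [-0.1  0.2 -0.5] w 0.0418 g 60.7
```

View pics/p4.png

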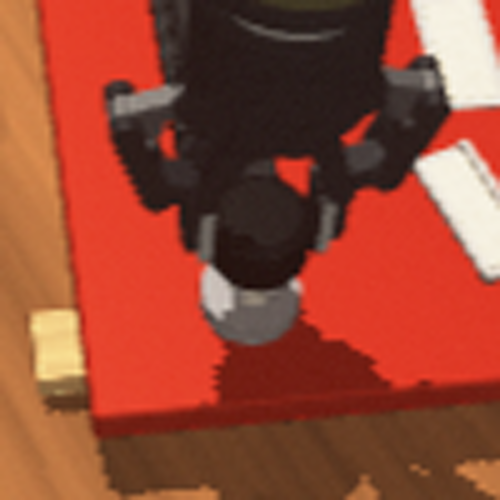

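The side view shows the cap upright between the pads, its centre at about column 260 in the crop and the rosette's at 251. Its front rim is at about row 290 of the crop. I'll compare that with the projection to get the offset.

```bash
python3 - <<'E'
from h import *
c=bot.get_calibration("side")
def proj(P):
    v=(P-c["position"])@c["orientation"]; return np.column_stack([c["cx"]+c["fx"]*v[:,0]/-v[:,2],c["cy"]-c["fy"]*v[:,1]/-v[:,2]])
t=np.linspace(0,2*np.pi,200); ci=.022*np.column_stack([np.cos(t),np.sin(t),0*t])
def crop(P): q=(proj(P)-[270,225])*5; return q.min(0).round(1),q.max(0).round(1)
o=bot.get_obs(); tc=o["tcp_pos"]*[1,1,0]
for dy in(-.003,0,.003):
    print(dy,"mouth",crop(tc+DY*dy+ci+[0,0,.0806]),crop(tc+DY*dy+ci+[0,0,.1036])[1])
print("rosette",crop(STUD+ci+[0,0,.047]),crop(STUD+ci+[0,0,.035]))
im=cv2.imread("pics/p4.png").max(2).astype(int)
E
```

```text
-0.003 mouth (array([206.2, 210.2]), array([310.1, 297.8])) [315.3 267.3]
0 mouth (array([205.1, 204.5]), array([308.8, 291.7])) [314.  261.2]
0.003 mouth (array([204. , 198.8]), array([307.5, 285.6])) [312.6 255. ]
rosette (array([200.3, 248.1]), array([301.3, 334.3])) (array([198.7, 263.1]), array([298.8, 348.9]))
```

The rim matches the projection to within 1 mm, so the cap is centred. I'll press down.

```bash
python3 - <<'E'
from h import *
st(); print(bot.move_linear(D(0,0,.058),vel=.03,contact_N=5)); st()
for k in range(8):
    z=bot.get_obs()["tcp_pos"][2]
    if z<.0535: break
    r=bot.move_linear(D(0,0,z-.002),vel=.02,contact_N=25); print(r); o=st()
    if o["ft_force"][2]>22: break
E
```

```text
16.75 tcp [ 0.4974 -0.1537  0.0854] F [-0.1  1.  -0.1] w 0.0419 g 60.7
True
17.48 tcp [ 0.4978 -0.1529  0.0617] F [1.5 1.2 2.7] w 0.0418 g 60.9
False
17.73 tcp [ 0.4977 -0.1531  0.0596] F [3.2 1.9 1.5] w 0.0421 g 60.8
False
17.98 tcp [ 0.4974 -0.153   0.0571] F [ 4.3  2.9 -6.2] w 0.0415 g 61.4
False
18.26 tcp [ 0.4967 -0.1534  0.0543] F [ 4.   2.3 -9.2] w 0.0418 g 61.7
True
18.47 tcp [ 0.497  -0.1537  0.0529] F [-1.8  1.   7.2] w 0.0417 g 63.2
```

```bash
python3 - <<'E'
from h import *
t=.0525
for k in range(8):
    bot.move_linear(D(0,0,t),vel=.02); bot.sleep(.3); o=st()
    if o["ft_force"][2]>12.5: break
    t-=.0005
print(t)
S=bot.capture("side")
cv2.imwrite("pics/p5.png",cv2.resize(S[190:320,270:400],(520,520),interpolation=cv2.INTER_CUBIC)[:,:,::-1])
E
```

```text
19.02 tcp [ 0.4972 -0.154   0.053 ] F [-0.3  1.8  5. ] w 0.0411 g 63.1
19.57 tcp [ 0.4972 -0.154   0.0529] F [-0.3  3.6 12.4] w 0.0416 g 63.7
20.12 tcp [ 0.4972 -0.154   0.0529] F [-2.3  3.6 17.6] w 0.042 g 64.3
0.0515
```

View pics/p5.png

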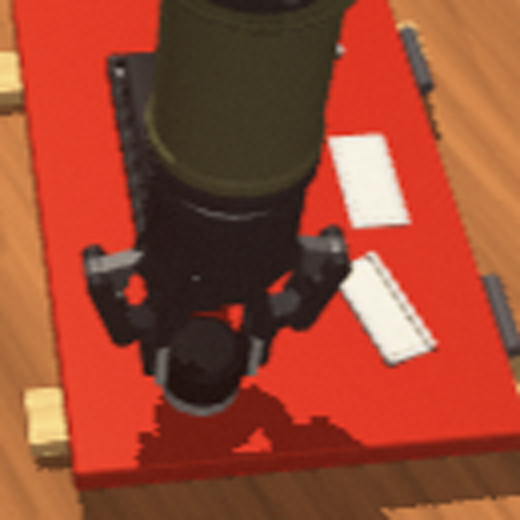

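The cap sits on the rosette with only a thin grey crescent showing. TCP z = 0.0529 matches a mouth height of 47 mm, and the force rises stiffly. I'll ease off to about 13 N, check that it's steady, and hand in.

```bash
python3 - <<'E'
from h import *
bot.move_linear(D(0,0,.05175),vel=.02); F=[]
for k in range(12): bot.sleep(.1); F.append(bot.get_obs()["ft_force"][2])
print(np.round(F,1)); st()
if 11<np.mean(F[-6:])<20: print(bot.finish_job())
E
```

```text
[14.9 15.1 15.3 16.  14.4 14.9 14.8 14.5 14.5 14.6 15.8 14. ]
21.62 tcp [ 0.4972 -0.154   0.0529] F [-3.   3.9 14. ] w 0.0416 g 64.0
the job is handed in; nothing more can be done
None
```

The job is handed in at 21.6 s: the handle is latched flat in its dish, and the black cap is snapped fully home on the rosette with the arm still pressing it down at about 15 N, slightly above the 8–12 N snap force.

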